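# Clear the spray-gun wash station

## Task

Finish cleaning down the spray gun: first screw the red wing cap of the thinner tin fully shut (clockwise seen from above, until it stops), then put every loose gun fitting (2 to 4 of them) into the steel wash basin. Last, lay the steel lance barrel in the V-groove of the cradle and push it gently along the groove, under the clear cover, until its end is home against the red sprung stop pin, without driving the pin in more than about a centimetre. Let everything lie there at rest, and leave the paint can, the tape roll and the brush alone.

Things in the scene. Friction and masses are not known exactly. Their poses are not given: they have to be found in the camera images.
- cap (a joint): turn of the red plastic wing cap on the thinner tin, rad: grows as it is screwed clockwise (seen from above), 2.4 = fully shut against its end stop; starts at 0 to 0.6. It only turns: it neither rises nor comes off. It stays where it is left (friction about 0.06 N m)
- cap_grip (a point): centre of the cap's wing, on the cap's vertical axis; the wing is an upright bar 48 mm long (x), 12 thick (y), 21 tall, yellow line on top; this point is 11 mm below its top edge, 10 above the cap's disc (44 mm across, 10 thick) and 28 above the tin's top. When shut, the wing lies along the tin's 100 mm side, in line with the two yellow marks on the tin
- tin: grey and blue rectangular thinner tin, 60 (x) x 100 (y) x 120 mm high, fixed to the table; origin at the centre of its underside
- basin_in (a point): centre of the inner floor of the open steel wash basin, 5 mm above the table; outside 190 (x) x 150 (y) mm, 55 mm high, walls and floor 5 mm, fixed; z up
- air_cap_center (a point): centre of the brass air cap, a disc 40 mm across and 24 mm tall with two small horns on top (6 mm higher), standing upright; z along its axis; about 80 g; None when absent
- coupling_center (a point): centre of the dark steel hose coupling with a brass band, a cylinder 28 mm across and 40 mm tall, standing upright; z along its axis; about 100 g; None when absent
- strainer_center (a point): centre of the blue plastic strainer, a cylinder 42 mm across and 32 mm tall with a white top, standing upright; z along its axis; about 50 g; None when absent
- tip_guard_center (a point): centre of the orange plastic tip guard, a block 44 (x) x 26 (y) x 30 (z) mm; about 60 g; None when absent
- barrel_center (a point): centre of the lance barrel, a round polished steel tube 24 mm in diameter and 160 mm long with a brass band at each end; its length is its x axis; both ends alike; about 0.22 kg; it starts lying on the table and can roll
- cradle: fixed aluminium block 320 mm long (x -170 to +150), 60 wide, 30 high; origin on its underside. A 90 degree V-groove, 20 mm wide and 10 deep, runs along x, open at the -x end. From x = 30 to 100 a clear cover on blue cheeks (inner gap 40 mm, underside 56 and top 60 mm above the table) bridges it; 60 mm high end plate at x = 138 to 150. Friction on the barrel in the groove 1 to 3 N
- groove_lay (a point): where the barrel's centre lies when it is laid in the open part of the groove, its far end 15 mm short of the cover; x along the groove towards the stop pin, z up; 37 mm above the table (7 mm above the block's top)
- stop_face (a point): centre of the rest position of the stop pin's red face (16 mm across; at x = +115 mm in the cradle, just past the cover); x along the groove towards the pin, z up, at the height of a seated barrel's axis (37 mm). The barrel is home when its end touches this face: its centre is then 80 mm back along -x
- stop_pin (a joint): travel of the sprung stop pin, m: 0 at rest, grows as it is pressed, at most 0.014. It begins to give at about 4 N and then yields 1 mm per 0.6 N; it is springy and pushes the barrel back to 0 when released
- paint_can: bystander: small yellow-labelled paint can, 80 mm across, 65 mm high, origin under its centre; leave it
- tape_mid (a point): bystander: centre of a roll of masking tape, 90 mm across, 24 mm high; leave it
- brush: bystander: paint brush with a wooden handle, 200 mm long along its x axis; leave it
Mind the look-alikes: they are no part of the job. Leave any green look-alike of the part that bears tip_guard_center alone.

How it is judged:
By the outcome, as a careful person would: the job done as asked, in the order asked, and still so for the second after the job is handed in, with the robot touching nothing.
Of air_cap, coupling, strainer, tip_guard only 2 to 4 are there at a start; the rules pass over those that are not, and their reading is None.
At some moment in a run one of air_cap, coupling, strainer, tip_guard may be knocked a few centimetres aside while the robot is not near it.
Once in a run the grip may slacken for a moment while it holds something.
It also fails if it takes over 210 s, if anything falls off the work surface, if the arm or the gripper's body presses on something with over 40 N, if the wrist force passes 120 N, or if a joint passes its speed limit or range.

## Robot

A 7-joint arm with a two-finger parallel gripper is mounted at the origin on the work surface. World frame = base frame: x ahead of the robot, y to its left, z up, the work surface at z = 0. Lengths are in mm, angles in degrees, forces in N, time in s.
With the tool pointing down it reaches from about 425 to 875 mm from the base axis. Payload 8.4 kg.
Tool frame: the origin (TCP) lies at the very end of the fingers, on their centre line; the grasp point (between the pads) lies 19 mm behind it; z points along the fingers, y is the line along which they close (so a half turn about z gives the same grasp; the last joint's range is limited). The gripper opens to 87 mm and grips with 3 to 60 N. Pads are 19 mm wide; open, the fingers measure 117 mm over their backs; the gripper's body (75 mm by 190 mm) begins 51 mm behind the grasp point.
Start: joints at [66.394, 19.091, 2.286, 83.961, -0.768, 76.965, -3.352], TCP at [199.998, -618.437, 222.546] pointing down, gripper open.
Joint ranges: [-147.57, 147.57], [-21.85, 119.76], [-74.77, 79.35], [14.55, 137.4], [-85.83, 265.84], [4.83, 119.75], [-152.11, 152.11]. Speed limits (degrees/s): [127.2, 127.2, 159.86, 159.86, 180, 180, 180].

## Interface

Orientations are given as a 3x3 rotation matrix whose columns are the frame's x, y, z axes.
In Python, from cell import r gives the robot as it stands. Calls block until the motion is done:
- r.goto(position, orientation): joint-space move of the TCP to a pose.
- r.movel(position, rotation=None, feed=150, force_limit=None): straight line of the TCP; rotation=None keeps the orientation; feed is the mean speed in mm/s. With force_limit (N) it stops when the force on the tool has changed by that much, and returns True; else False.
- r.move_j(angles): joint-space move.
- r.let_go() and r.grab(grip_force=None): open the fingers fully, or close them until they stop; grip_force is the grip in N (None keeps the last).
- r.sleep(seconds).
- r.inverse_kinematics(position, orientation): joint angles nearest the present ones, or None.
- r.observe(): the state.
- r.capture(name): name is "scene" or "top"; returns a dict with "pixels" (400x640x3 uint8, blue, green, red), "fx", "fy", "cx", "cy" (pixels), "T" (4x4, takes a point from camera to world coordinates). Camera axes: x right, y down, z forward; pixel columns grow to the right and rows downward; lengths in mm; the calibration is good to about 2 mm. A picture is of the moment at which its call begins. There is no depth.
A pose or a line that the arm cannot do raises r.PlanningError and nothing moves.
- r.finish_job(): hands the job in; it is judged then, once.
Trained networks look in the newest picture that a camera, given by its name, has taken for a name from the list of things; names that differ only in an ending like _2 or _b are one class to them, and where a whole thing is asked for, a point or a joint stands for the part that bears it (a point fixed in the world has none). Each returns a list of dicts, best first, with "p" (0 to 1); they miss things now and then, are a little off and sometimes report something else, mostly with a low value. They report only what shows in the picture. A call takes as long as a camera call. They do not tell look-alikes from the thing itself.
- r.search_frame(camera, name): "centre" ([column, row] in pixels, amid what is visible of it).
- r.spot_point(camera, name): "centre" ([column, row] in pixels: a listed point, or the origin of a listed thing).
The state is a dict: "clock": time; "q": joint angles; "qvel": joint speeds; "joint_torque": joint torques, N m; "ee_pos": TCP position; "eef_rot": TCP orientation; "wrist_force": force on the tool from outside, world axes, zero at the start; "torque": the same for the moment, N m; "finger_gap": finger opening in mm; "gripper_force": force on a finger pad.
Only numpy, scipy, OpenCV 4.12 (cv2) and the standard library are available. Lean on these libraries where they do the work, as an engineer would, in place of code of your own. Each camera call takes 0.05 s, during which the arm holds its last target. There are 200 camera calls.

## Working session

There is one attempt and no reset: what is moved stays moved. The work goes in short steps, each a Python script; the robot and the scene stay as the last script left them, time stands still between calls to the robot, and variables do not carry over. Pictures are saved under pics/ and viewed, at most 14 in all, crops included, and the job is handed in when it is done.

```bash
mkdir -p pics; ls
python3 - <<'E'
from cell import r
import cv2,numpy as np
names="cap_grip tin basin_in air_cap_center coupling_center strainer_center tip_guard_center barrel_center cradle groove_lay stop_face paint_can tape_mid brush".split()
for c in("scene","top"):
    d=r.capture(c); cv2.imwrite(f"pics/{c}0.png",d["pixels"]); print(c,d["fx"],d["fy"],d["cx"],d["cy"],np.round(d["T"],3).tolist())
    for n in names: print(n,[(np.round(x["centre"]).astype(int).tolist(),round(x["p"],2)) for x in r.spot_point(c,n)][:4])
print(r.observe()["clock"],r.observe()["eef_rot"])
E
```

```text
pics
scene 382.8054171794504 382.8054171794504 310.36646965694985 200.99928107004223 [[-0.333, 0.661, -0.672, 1297.638], [0.943, 0.222, -0.248, 220.006], [-0.015, -0.717, -0.697, 859.362], [0.0, 0.0, 0.0, 1.0]]
cap_grip [([224, 143], 0.59), ([351, 294], 0.18), ([407, 253], 0.15)]
tin [([229, 178], 0.96)]
basin_in [([243, 216], 0.92), ([365, 254], 0.59)]
air_cap_center [([241, 216], 0.32)]
coupling_center [([305, 190], 0.6), ([431, 225], 0.37), ([227, 182], 0.36)]
strainer_center []
tip_guard_center [([278, 187], 0.7), ([256, 181], 0.63), ([293, 175], 0.57)]
barrel_center [([432, 225], 0.83)]
cradle [([364, 256], 0.95)]
groove_lay [([340, 243], 0.74)]
stop_face [([406, 254], 0.91)]
paint_can [([286, 278], 0.82), ([428, 227], 0.35)]
tape_mid [([193, 210], 0.8)]
brush [([350, 296], 0.96)]
top 431.1595714367689 431.1595714367689 324.4133476351905 197.7373718465405 [[-0.008, -0.985, 0.171, 446.073], [-1.0, 0.003, -0.029, -48.131], [0.028, -0.171, -0.985, 997.406], [0.0, 0.0, 0.0, 1.0]]
cap_grip [([373, 272], 0.65), ([486, 272], 0.61)]
tin [([463, 274], 0.63)]
basin_in [([399, 202], 0.81)]
air_cap_center [([339, 271], 0.75)]
coupling_center [([339, 272], 0.43)]
strainer_center [([462, 271], 0.28)]
tip_guard_center [([375, 267], 0.72), ([415, 272], 0.68), ([372, 304], 0.56), ([466, 188], 0.52)]
barrel_center [([162, 270], 0.76)]
cradle [([237, 195], 0.84)]
groove_lay [([261, 188], 0.65)]
stop_face [([178, 194], 0.97)]
paint_can [([309, 133], 0.72), ([178, 195], 0.62)]
tape_mid [([466, 189], 0.61)]
brush [([239, 137], 0.82), ([164, 266], 0.51), ([337, 269], 0.35), ([180, 195], 0.18)]
1.5 [[ 9.51476820e-01  3.07720425e-01 -3.41764360e-05]
 [ 3.07720427e-01 -9.51476818e-01  5.81729666e-05]
 [-1.46170766e-05 -6.58670167e-05 -9.99999998e-01]]
```

View pics/top0.png

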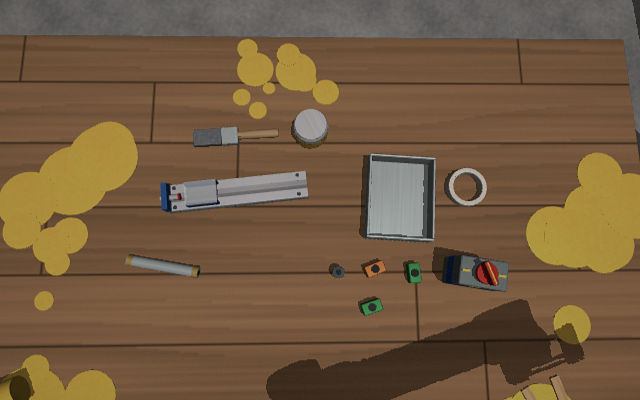

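View pics/scene0.png

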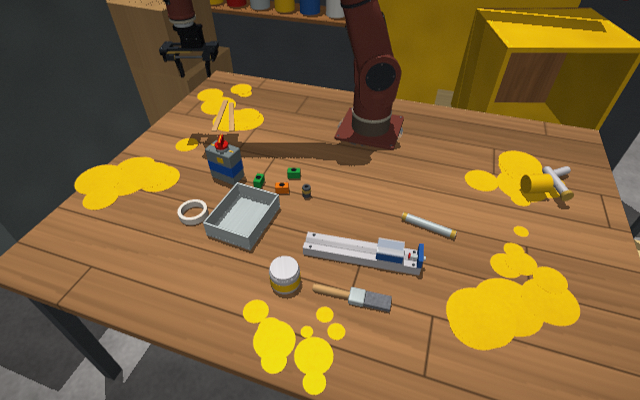

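The top view shows the red cap at (487,273) on the tin. The orange tip guard is at (375,268), with green look-alikes at (415,272) and (372,306), and the coupling is at (338,271). I see no air cap or strainer. The barrel is at (162,266) and could be mistaken for the brush at (239,136). The cradle's pin end is on the left at (178,195). I'll check these choices in one close crop.

```bash
cat > h.py <<'E'
from cell import r
import cv2,numpy as np
def world(d,px,z):
    v=d["T"][:3,:3]@np.array([(px[0]-d["cx"])/d["fx"],(px[1]-d["cy"])/d["fy"],1]); o=d["T"][:3,3]
    return o+v*(z-o[2])/v[2]
def proj(d,p):
    c=d["T"][:3,:3].T@(np.array(p,float)-d["T"][:3,3]); return np.array([d["fx"]*c[0]/c[2]+d["cx"],d["fy"]*c[1]/c[2]+d["cy"]])
def R(deg):
    "tool down, closing axis (y) at deg in the world xy plane"
    a=np.radians(deg); y=np.array([np.cos(a),np.sin(a),0]); z=np.array([0,0,-1.]); return np.stack([np.cross(y,z),y,z],1)
def best(p,deg):
    "half-turn variant with the smaller joint motion"
    q0=np.array(r.observe()["q"]); o=[]
    for k in(0,180):
        q=r.inverse_kinematics(p,R(deg+k))
        if q is not None:o.append((np.abs(np.array(q)-q0).max(),k,np.round(q,1)))
    return sorted(o,key=lambda t:t[0])
def mask(d,lo,hi,box):
    "HSV blobs in box (c0,r0,c1,r1): largest blob's centre, and rect"
    hsv=cv2.cvtColor(d["pixels"],cv2.COLOR_BGR2HSV); m=cv2.inRange(hsv,np.array(lo),np.array(hi)); w=np.zeros_like(m)
    c0,r0,c1,r1=box; w[r0:r1,c0:c1]=m[r0:r1,c0:c1]
    n,l,s,c=cv2.connectedComponentsWithStats(w); i=1+np.argmax(s[1:,4])
    p=np.argwhere(l==i)[:,::-1].astype(np.float32)
    return c[i],cv2.minAreaRect(p),s[i,4]
E
python3 - <<'E'
from h import *
d=r.capture("top"); im=d["pixels"]
a=cv2.resize(im[240:325,325:525],None,fx=4,fy=4,interpolation=cv2.INTER_CUBIC)[:,:800]
b=cv2.resize(im[160:220,150:350],None,fx=4,fy=4,interpolation=cv2.INTER_CUBIC)
cv2.imwrite("pics/c1.png",np.vstack([a,b]))
w=lambda px,z:print(px,z,np.round(world(d,px,z),1))
for px,z in(((487,273),159),((466,270.5),120),((508,274.5),120),((375,268),30),((338,271),40),((128,260),24),((198,272),24),((163,265),20),((178,196),37),((306,184),30),((401,198),5)):w(px,z)
E
```

```text
(487, 273) 159 [ 442.6 -386.5  159. ]
(466, 270.5) 120 [ 447.8 -359.6  120. ]
(508, 274.5) 120 [ 439.1 -445.1  120. ]
(375, 268) 30 [ 455.1 -187.8   30. ]
(338, 271) 40 [ 449.2 -104.7   40. ]
(128, 260) 24 [477.  358.3  24. ]
(198, 272) 24 [449.6 203.8  24. ]
(163, 265) 20 [465.6 282.5  20. ]
(178, 196) 37 [617.9 251.9  37. ]
(306, 184) 30 [646.1 -34.7  30. ]
(401, 198) 5 [ 617.1 -257.3    5. ]
```

View pics/c1.png

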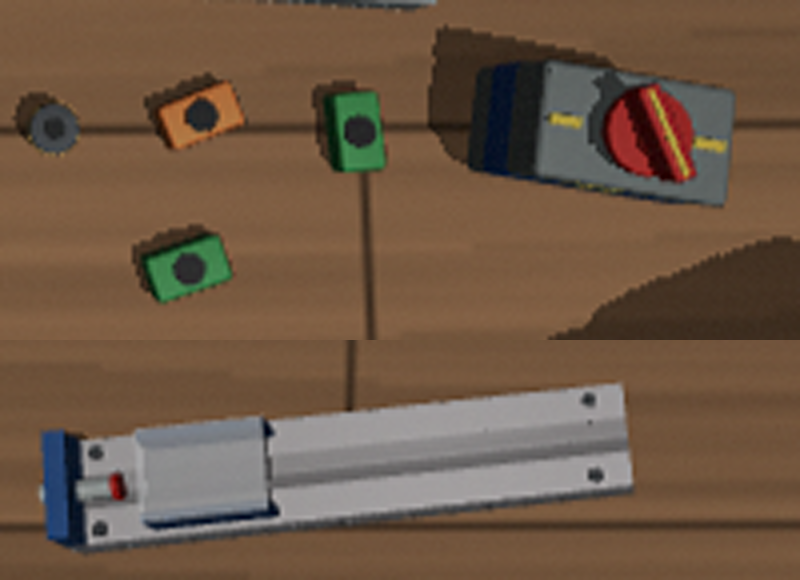

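The crop confirms the choices: the orange block at (375,268) is the only tip guard, and the coupling is at (338,271). The wing line runs from (488.5,262.5) to (496,283), with tin marks at (466.5,270.5) and (503,276). I'll do the cap first.

Run:
```python
from h import *
d=r.capture("top")
cr=lambda x,y:(325+x/4-.4,240+y/4-.4)
W=[world(d,cr(*p),159) for p in((654,90),(684,172))]; M=[world(d,cr(*p),120) for p in((566,122),(711,145))]
T=np.mean([world(d,cr(*p),120) for p in((543,62),(735,90),(723,206),(530,178))],0); D=world(d,cr(648,132),138)
dw=W[1]-W[0]; dm=M[0]-M[1]
aw=np.degrees(np.arctan2(dw[1],dw[0])); am=np.degrees(np.arctan2(dm[1],dm[0]))
print("wing",np.mean(W,0),"marks",np.mean(M,0),"tin",T,"disc",D,"ang",aw,am)
s=r.capture("scene")
c=np.mean([np.mean(W,0)[:2],T[:2],D[:2],np.mean(M,0)[:2]],0); print(c)
print("scene pred cap_grip",proj(s,[*c,148]),r.spot_point("scene","cap_grip")[:1])
for k in range(0,-150,-30): print(k,best([*c,141],aw+90+k))
```

```text
wing [ 443.86500347 -396.10852019  159.        ] marks [ 442.56675491 -396.60321471  120.        ] tin [ 442.50949442 -393.67964735  120.        ] disc [ 443.33200045 -394.27149538  138.        ] ang -163.3480151449204 80.64576476301772
[ 443.06831331 -395.16571941]
scene pred cap_grip [221.15571298 141.03000403] [{'centre': [223.6, 142.7], 'p': 0.46}]
0 [(np.float64(34.29721927489382), 0, array([ 43.5,  16.1,  -7.2,  97.6,   2.2,  66.4, -37.6])), (np.float64(139.82201623416123), 180, array([ 62.1,  18.5, -29.8,  96.7,   9.8,  67.5, 136.5]))]
-30 [(np.float64(63.613262454445916), 0, array([ 41.1,  16. ,  -4.4,  97.8,   1.3,  66.3, -67. ])), (np.float64(110.85538467689925), 180, array([ 59.1,  17.9, -26.1,  96.8,   8.4,  67.2, 107.5]))]
-60 [(np.float64(81.8927524620226), 180, array([ 56. ,  17.4, -22.3,  97. ,   7.1,  67. ,  78.5])), (np.float64(92.8234659138162), 0, array([ 38.4,  15.9,  -1.1,  97.9,   0.3,  66.2, -96.2]))]
-90 [(np.float64(52.77652887729079), 180, array([ 53.2,  17. , -18.9,  97.1,   5.9,  66.8,  49.4])), (np.float64(121.96501759574564), 0, array([  35.4,   15.8,    2.5,   98.1,   -0.7,   66.2, -125.3]))]
-120 [(np.float64(23.70171795987403), 180, array([ 50.2,  16.7, -15.3,  97.3,   4.7,  66.7,  20.4])), (np.float64(126.79404513012223), 0, array([ -14.7,   30.7,   70. ,  100.3,  -30.5,   71. , -130.1]))]
```

Run:
```python
from h import *
c=[443.1,-395.2]; a=-163.3+90+180
r.goto([*c,210],R(a)); r.movel([*c,141],feed=100); r.grab(25)
o=r.observe(); print(o["finger_gap"],o["wrist_force"],o["torque"],o["gripper_force"]); t0=np.array(o["torque"])
k=0
while k>-135:
    k-=10 if k>-100 else 3
    r.movel([*c,141],R(a+k),feed=100)
    o=r.observe(); t=np.array(o["torque"])-t0
    print(k,np.round(t,3),np.round(o["wrist_force"],1),round(o["clock"],1))
    if k<=-100 and abs(t[2])>0.5: break
```

```text
11.838451919440642 [ 3.70572379 -8.99832949 -4.99439495] [-1.55116213 -0.88064235  0.03173208] 24.984667003154755
-10 [-0.083 -0.134 -0.085] [ 3.6 -8.  -5.9] 6.2
-20 [-0.273 -0.212 -0.084] [ 3.8 -8.4 -5.7] 6.5
-30 [-0.385 -0.202 -0.125] [ 4.  -9.2 -7.1] 6.8
-40 [-0.546 -0.195 -0.108] [  3.6 -10.6  -6.1] 7.2
-50 [-0.634 -0.177 -0.105] [  3.3 -11.2  -7. ] 7.5
-60 [-0.679 -0.186 -0.085] [  4.3 -10.6  -6.2] 7.8
-70 [-0.767 -0.1   -0.06 ] [  3.2 -10.6  -6.5] 8.1
-80 [-0.748 -0.032 -0.08 ] [  2.9 -10.9  -5.6] 8.4
-90 [-0.834  0.089 -0.078] [  2.4 -10.3  -5.6] 8.8
-100 [-0.893  0.232 -0.122] [  2.4 -11.   -6.4] 9.1
-103 [-0.838  0.24  -0.118] [  1.3 -10.7  -6.1] 9.3
-106 [-0.932  0.252 -0.088] [  2.3 -11.1  -5.2] 9.6
-109 [-0.886  0.313 -0.096] [  2.9 -11.   -5.1] 9.8
-112 [-0.848  0.321 -0.152] [  1.4 -11.   -5.4] 10.1
-115 [-0.846  0.355 -0.118] [  0.4 -10.1  -4.7] 10.3
-118 [-0.88   0.54   0.343] [  0.2 -10.7  -4. ] 10.6
-121 [-0.604  0.671  0.517] [ 0.8 -8.9 -4.4] 10.8
```

The stop torque rises right at the predicted -116°, so the cap is shut. Next I'll release it and look.

Run:
```python
from h import *
r.let_go(); r.movel([443.1,-395.2,230],feed=200); 
r.goto([500,-480,330],R(90))
d=r.capture("top"); im=d["pixels"]
a=cv2.resize(im[150:325,325:525],None,fx=3,fy=3,interpolation=cv2.INTER_CUBIC)
cv2.imwrite("pics/c2.png",a)
for n in("coupling_center","tip_guard_center","basin_in","tin"): print(n,[(np.round(x["centre"],1).tolist(),round(x["p"],2)) for x in r.spot_point("top",n)][:4])
c,rect,ar=mask(d,(5,120,120),(18,255,255),(330,220,470,320)); print("orange",c,rect,ar,world(d,c,28))
for p in cv2.boxPoints(rect): print(world(d,p,30)[:2])
print(r.observe()["clock"])
```

```text
coupling_center [([339.0, 283.8], 0.56)]
tip_guard_center [([373.3, 305.8], 0.81), ([374.7, 270.0], 0.75), ([413.4, 270.1], 0.58)]
basin_in [([396.2, 199.7], 0.6)]
tin [([463.3, 271.4], 0.92)]
orange [442.05080545 299.89343247] ((443.5, 296.5), (45.0, 51.0), 90.0) 1614 [ 384.43946006 -334.73096118   28.        ]
[ 441.20794711 -283.35178172]
[ 440.24300328 -397.85435001]
[ 343.16165094 -391.41221824]
[ 344.42260884 -278.92238948]
14.6417
```

View pics/c2.png

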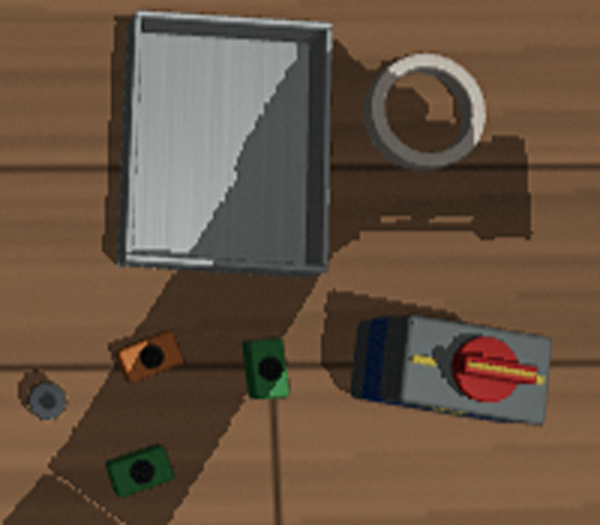

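The wing now lies in line with the tin marks. The coupling has been knocked to about (340.5,283.6). The tip guard is still at (375.5,268.8). I'll pick the coupling next.

```bash
cat > pk.py <<'E'
from h import *
B=None
def pick(c,z,a,f=30):
    k=best([*c,z],a)[0][1]; a=a+k
    r.goto([*c,150],R(a)); r.movel([*c,z],feed=120); r.grab(f); r.sleep(.2)
    o=r.observe(); print("gap",o["finger_gap"],"f",o["gripper_force"])
    r.movel([*c,170],feed=150); o=r.observe(); print("gap",o["finger_gap"],"f",o["gripper_force"]); return a
def place(c,z,a):
    k=best([*c,z],a)[0][1]; a=a+k
    r.goto([*c,170],R(a)); print("gap",r.observe()["finger_gap"])
    if r.movel([*c,z],feed=80,force_limit=12): print("touched",r.observe()["ee_pos"])
    r.let_go(); r.movel([*c,190],feed=200); print(r.observe()["clock"],np.round(r.observe()["wrist_force"],1))
E
python3 - <<'E'
from pk import *
d=r.capture("top"); cr=lambda x,y:(325+x/3-.3,150+y/3-.3)
b=[world(d,cr(*p),55) for p in((136,12),(331,24),(328,272),(122,265))]
bc=np.mean(b,0); v=(b[0]-b[3])+(b[1]-b[2]); ba=np.degrees(np.arctan2(v[1],v[0])); u=v[:2]/np.linalg.norm(v[:2]); w=np.array([-u[1],u[0]])
print("basin",bc,ba,np.linalg.norm(v)/2)
c=world(d,cr(47,401),40)[:2]; print("coup",c)
t=world(d,cr(152,357),30)[:2]; L=world(d,cr(178,345),30)-world(d,cr(125,367.5),30); ta=np.degrees(np.arctan2(L[1],L[0])); print("tip",t,ta,np.linalg.norm(L))
np.savez("m.npz",bc=bc[:2],ba=ba,w=w,t=t,ta=ta)
pick(c,6,0)
place(bc[:2]+30*w,13,ba)
d=r.capture("top"); cv2.imwrite("pics/c3.png",cv2.resize(d["pixels"][130:325,305:525],None,fx=3,fy=3))
E
```

```text
basin [ 611.36374873 -247.29545795   55.        ] -4.1426473982102126 189.5963560696385
coup [ 422.57879711 -109.54772898]
tip [ 453.60480534 -188.54064751] -67.97906282662281 43.01196673151377
gap 27.203583050165733 f 30.0000605173409
gap 27.669201342090574 f 30.000177989713848
gap 27.703296846778667
25.4333 [ 0.7  0.1 -1.1]
```

View pics/c3.png

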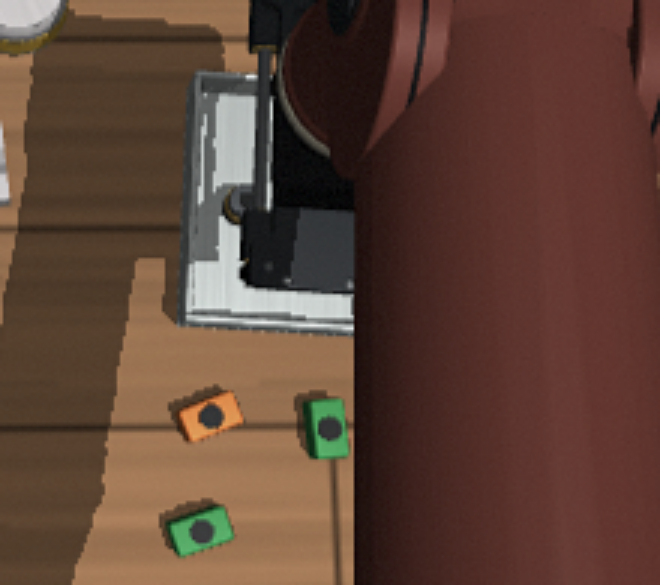

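The coupling is in the basin at crop (235,205), and the orange tip guard hasn't moved (crop 212,416). I'll pick the tip guard now.

Run:
```python
from pk import *
m=np.load("m.npz")
pick(m["t"],6,float(m["ta"]))
place(m["bc"]-28*m["w"],12,float(m["ba"]))
r.goto([480,100,330],R(90))
d=r.capture("top"); im=d["pixels"]
cv2.imwrite("pics/c4.png",np.hstack([cv2.resize(im[140:320,345:465],None,fx=3,fy=3),cv2.resize(im[160:340,110:250],None,fx=3,fy=3)]))
for n in("barrel_center","stop_face","groove_lay","cradle"): print(n,[(np.round(x["centre"],1).tolist(),round(x["p"],2)) for x in r.spot_point("top",n)][:2])
```

```text
gap 43.8017054598041 f 30.00005050096661
gap 43.733831324889714 f 29.999982370063663
gap 43.96616274873387
35.1083 [ 0.1 -0.9 -0.8]
barrel_center []
stop_face [([178.4, 198.7], 0.88)]
groove_lay [([260.1, 187.5], 0.72)]
cradle [([237.5, 193.9], 0.84)]
```

View pics/c4.png

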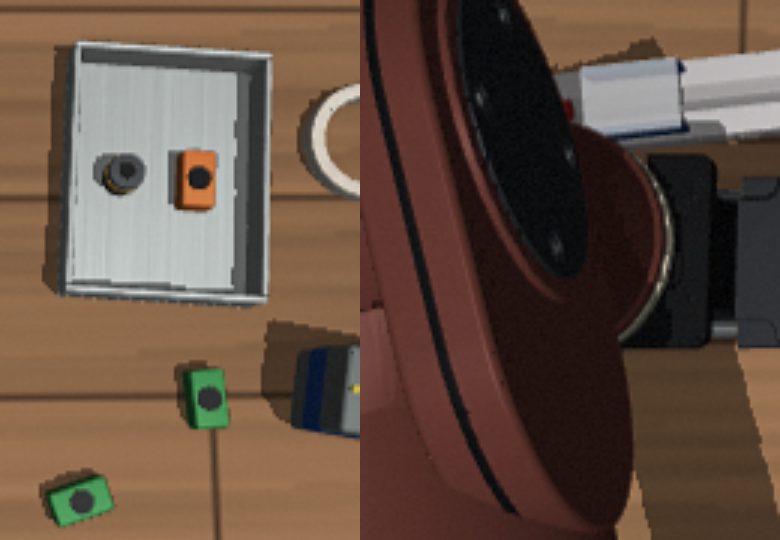

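Both fittings lie in the basin. I'll measure the barrel and cradle from the first, unobstructed top picture.

Run:
```python
import cv2
im=cv2.imread("pics/top0.png"); cv2.imwrite("pics/c5.png",cv2.resize(im[165:285,118:316],None,fx=4,fy=4,interpolation=cv2.INTER_CUBIC))
```

```text
(no output)
```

View pics/c5.png

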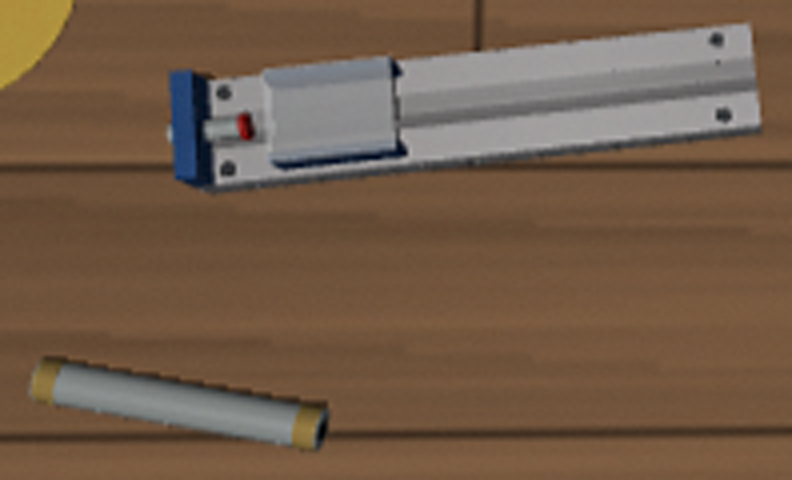

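Run:
```python
from pk import *
d=r.capture("top"); cr=lambda x,y:(118+x/4-.4,165+y/4-.4)
A=world(d,cr(720.5,77.5),30);Bq=world(d,cr(226.5,130),30);E0=world(d,cr(755,75.5),30);F=world(d,cr(253,126.5),37)
x=(Bq-A)[:2];x/=np.linalg.norm(x);n=np.array([-x[1],x[0]]); mid=(A+Bq)[:2]/2
print("ang",np.degrees(np.arctan2(x[1],x[0])),"axis x of A,B,E0,F rel E0",[round(float((p-E0)[:2]@x),1) for p in(A,Bq,E0,F)],"lat",[round(float((p[:2]-mid)@n),1) for p in(A,Bq,E0,F)])
o=E0[:2]+170*x; o=mid+x*((o-mid)@x); o2=mid+x*((F[:2]-115*x-mid)@x); print("origin",o,o2)
p1=world(d,cr(35,380),12);p2=world(d,cr(321,427),12);b=(p1-p2)[:2]; print("barrel",(p1+p2)/2,np.linalg.norm(b),np.degrees(np.arctan2(b[1],b[0])))
s=r.capture("scene")
for n in("cradle","stop_face","groove_lay","barrel_center"): print(n,[(np.round(q["centre"],1).tolist(),round(q["p"],2)) for q in r.spot_point("scene",n)][:2])
oo=(o+o2)/2; g=oo-65*x
print(proj(s,[*oo,0]),proj(s,[*(oo+115*x),37]),proj(s,[*g,37]),proj(s,[*((p1+p2)/2)[:2],12]))
np.savez("k.npz",o=oo,x=x,bc=((p1+p2)/2)[:2],ba=np.degrees(np.arctan2(b[1],b[0])))
```

```text
ang 96.055637386556 axis x of A,B,E0,F rel E0 [19.7, 299.5, 0.0, 282.7] lat [-0.0, -0.0, 1.0, 1.1]
origin [630.35048187 133.62992518] [630.59600974 131.31550488]
barrel [464.73121446 287.17632579  12.        ] 162.0049694470546 80.32900312226273
cradle [([366.5, 255.8], 0.58)]
stop_face [([408.8, 255.4], 0.96)]
groove_lay [([344.3, 242.3], 0.78)]
barrel_center [([430.7, 227.3], 0.92), ([342.4, 244.5], 0.51)]
[364.90173368 256.57536815] [408.98567744 255.63738952] [342.50056728 244.15979359] [429.56852264 225.08574458]
```

Run:
```python
from pk import *
k=np.load("k.npz"); o,x=k["o"],k["x"]; ca=np.degrees(np.arctan2(x[1],x[0]))
a=pick(k["bc"],7,float(k["ba"])-90,40)
g=o-66*x; a2=ca-90+min((0,180,-180),key=lambda q:abs(ca-90+q-a))
q=r.inverse_kinematics([*g,120],R(a2)); print(a,a2,np.round(q,1))
r.goto([*g,120],R(a2)); print(r.observe()["finger_gap"])
print(r.movel([*g,45],feed=100), r.movel([*g,32],feed=20,force_limit=8))
ob=r.observe(); print(ob["ee_pos"],ob["wrist_force"],ob["finger_gap"])
s=r.capture("scene"); t=r.capture("top")
cv2.imwrite("pics/c6.png",np.hstack([cv2.resize(s["pixels"][200:300,290:440],None,fx=3,fy=3),cv2.resize(t["pixels"][150:250,160:275],None,fx=3,fy=3)]))
```

```text
gap 23.158452435486417 f 39.96582269668579
gap 22.62631325659306 f 39.965917468070984
170.32900312226275 186.055637386556 [ 38.2  41.6 -71.1  89.8  40.   77.7 148.8]
23.185014843606936
False True
[637.16785072  66.71850988  32.54801884] [-0.65288813 -0.24611137  4.71700408] 22.80856715586575
```

View pics/c6.png

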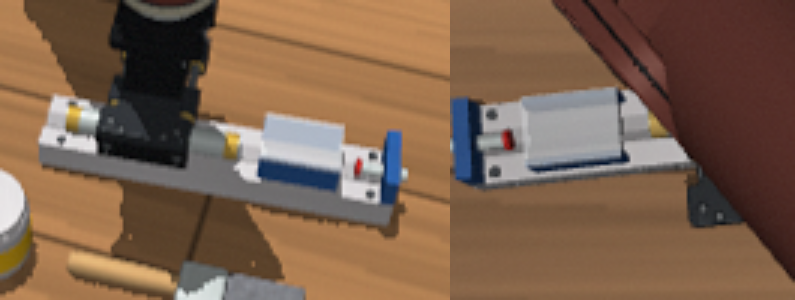

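The barrel is seated in the groove: contact came at TCP 32.5, as expected, and its far end is just short of the cover. I'll release it and push from behind with closed fingers.

Run:
```python
from pk import *
k=np.load("k.npz"); o,x=k["o"],k["x"]; ca=np.degrees(np.arctan2(x[1],x[0]))
P=lambda s,z:[*(o+s*x),z]
e=r.observe()["ee_pos"]; r.let_go(); r.movel([e[0],e[1],150],feed=150)
r.goto(P(-172,150),R(ca-90)); r.grab(10); r.movel(P(-172,34),feed=80)
print(r.observe()["finger_gap"],r.observe()["wrist_force"])
f0=np.array(r.observe()["wrist_force"])
hit=r.movel(P(-64,34),feed=40,force_limit=8)
fx=lambda:(round(float((np.array(r.observe()["ee_pos"])[:2]-o)@x),1),round(float((np.array(r.observe()["wrist_force"])-f0)[:2]@x),1))
print("approach",hit,fx())
if not hit: 
    for s in np.arange(-62,-46,1.):
        h=r.movel(P(s,34),feed=15,force_limit=8); print(fx(),h)
        if h or fx()[1]<-7.5: break
s=r.capture("scene"); cv2.imwrite("pics/c7.png",cv2.resize(s["pixels"][200:300,290:440],None,fx=4,fy=4,interpolation=cv2.INTER_CUBIC))
print(r.observe()["clock"])
```

```text
0.088931182474729 [-0.09642646  0.15891288  0.29439843]
approach False (-64.1, -3.0)
(-61.4, -0.4) False
(-60.6, -0.4) False
(-59.8, -0.2) False
(-58.9, -1.7) False
(-57.9, -1.0) False
(-56.9, -2.2) False
(-56.8, -4.6) False
(-56.3, -5.7) False
(-55.6, -7.3) False
(-54.9, -7.6) False
57.8167
```

View pics/c7.png

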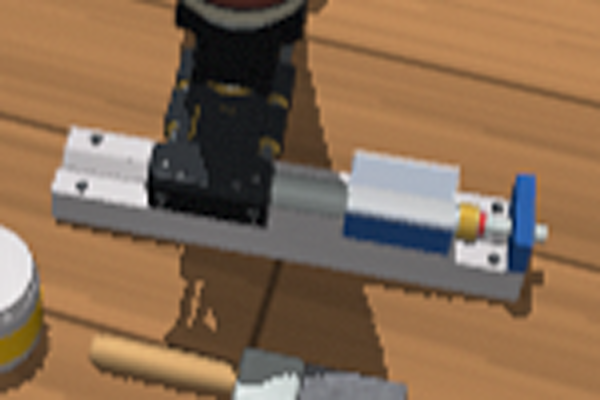

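The brass end is against the red pin face, with a clear 4–7 N spring rise. I'll back off slowly, lift clear and check everything.

Run:
```python
from pk import *
k=np.load("k.npz"); o,x=k["o"],k["x"]
P=lambda s,z:[*(o+s*x),z]
r.movel(P(-75,34),feed=20); r.movel(P(-75,150),feed=150); r.goto([520,-60,350],R(6)); r.sleep(.5)
s=r.capture("scene")["pixels"]; t=r.capture("top")["pixels"]
cv2.imwrite("pics/c8.png",np.vstack([np.hstack([cv2.resize(s[200:300,310:440],None,fx=3,fy=3),cv2.resize(t[150:250,150:285],None,fx=3,fy=3)]),cv2.resize(s[120:260,180:445],None,fx=3,fy=3)[:, :795][:290]]) if 0 else np.hstack([cv2.resize(s[200:300,310:440],None,fx=3,fy=3),cv2.resize(t[150:250,150:285],None,fx=3,fy=3)]))
cv2.imwrite("pics/c9.png",s)
print(r.observe()["clock"],np.round(r.observe()["wrist_force"],1))
```

```text
61.6083 [ 0.1 -0.6  0.1]
```

View pics/c8.png

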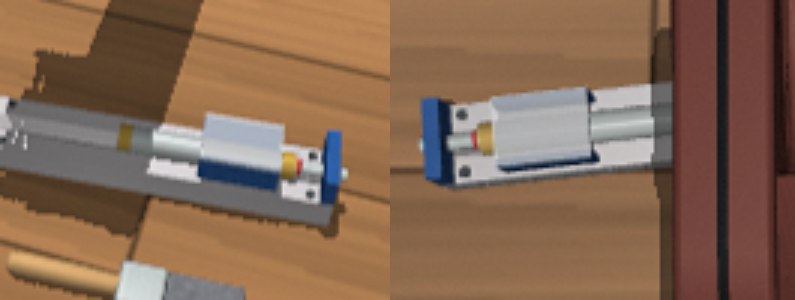

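View pics/c9.png

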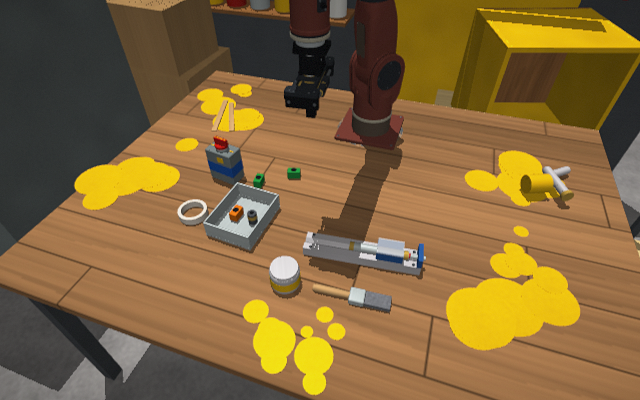

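The barrel lies home against the pin at crop (297,167). Both fittings are in the basin at (237,213) and (252,216), the wing lies in line with the tin marks, and the bystanders haven't moved. I'm handing in.

```bash
python3 -c "
from cell import r
print(r.finish_job())"
```

```text
the job is handed in; nothing more can be done
None
```

I handed the job in at about 62 s: cap screwed shut to its stop, coupling and tip guard (the only two fittings present) in the basin, and the barrel home against the stop pin, with the bystanders and green look-alikes left alone.

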